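Vent the descaler canister and take off its safety cap

ROBOT

A 7-joint arm with a two-finger parallel gripper is mounted at the origin on a cart in front of the work surface, level with it; the furniture and walls round the work are solid. World frame = base frame: x ahead of the robot, y to its left, z up, the work surface at z = 0. Lengths are in m, angles in rad, forces in N, time in s.
With the tool pointing down it reaches from about 0.4 to 0.85 m from the base axis. Payload 10.4 kg.
Tool frame: the origin (TCP) lies on the mounting face of the last link; the fingertips stand 182 mm ahead of it and the grasp point (between the pads) lies 164 mm ahead of it; z points along the fingers, y is the line along which they close (so a half turn about z gives the same grasp; the last joint's range is limited). The gripper opens to 87 mm and grips with 3 to 60 N. Pads are 19 mm wide; open, the fingers measure 117 mm over their backs; the gripper's body (75 mm by 190 mm) begins 51 mm behind the grasp point.
Start: joints at [1.187, 0.332, -0.065, 1.46, 0.022, 1.35, -0.088], TCP at [0.221, -0.585, 0.405] pointing down, gripper open.
Joint ranges: [-2.6, 2.6], [-0.5, 2.12], [-1.47, 1.34], [0.16, 2.42], [-1.27, 4.41], [0.06, 2.06], [-2.6, 2.6]. Speed limits (rad/s): [2.22, 2.22, 2.79, 2.79, 3.14, 3.14, 3.14].

INTERFACE

Orientations are given as a rotation vector (axis times angle).
In Python, from station import robot gives the robot as it stands. The module is installed in compiled form; this text tells all that it offers.
- The arm moves only by the tool carry_out, never from a script. Its arguments are lists of equal length, an entry for each row: "linear": the shift along the tool's x, y, z as a fraction of full scale, a list of three; "dr": the turn, a rotation vector about the tool's x, y, z as a fraction of full scale, a list of three; "hand": the closure, from -1 (fully open) to 1 (shut), so that 0 is half open. In form: {"linear": [[x, y, z], ...], "dr": [[wx, wy, wz], ...], "hand": [hand, ...]}. A call has exactly 10 rows; each row is the pose to reach, as a shift and turn from the pose commanded when the call began, along the tool's axes at that moment; what a row does not reach only later rows make up. Full scale, the value 1, is 50 cm for a shift and 45 degrees for a turn. A row lasts 1/12 s, in which the tool goes at most 41.7 mm and 7.16 degrees, less where a joint would pass 70% of its speed; a pose out of reach is approached as far as the arm can. A call with a number of a shift or a turn outside -1 to 1 is refused whole. A call with a gripper value outside its range is refused whole. The fingers move at their own pace and stop on an object; the grip force is fixed at half the most. Time passes only in rows, so rows that repeat a pose let the fingers close, or fill a call up. It gives the time, the measured TCP pose, the force, the opening and the grip force at its end, in the units of the state.
- robot.observe(): the state, without advancing time (a new reading comes with each control period).
- robot.capture(name): name is "scene" or "top" or "wrist"; returns a dict with "color" (384x512x3 uint8, blue, green, red), "mtx" (3x3 intrinsics, pixels), "R" (3x3) and "t" (3): a world point X has camera coordinates R X + t; the wrist camera has in their place "tool_from_camera" (4x4, takes a point from camera to tool coordinates, whose origin is the TCP and whose axes are the flange's). Camera axes: x right, y down, z forward; pixel columns grow to the right and rows downward; lengths in m; the calibration is good to about 2 mm. A picture is of the moment at which its call begins: read the wrist's pose just before it. There is no depth.
- robot.job_done(): hands the job in; it is judged then, once.
Trained networks look in a picture, given as the dict that the camera call returned (one of the last four; its "shot" number tells which), for a name from the list of things; names that differ only in an ending like _2 or _b are one class to them, and where a whole thing is asked for, a point or a joint stands for the part that bears it (a point fixed in the world has none). Each returns a list of dicts, best first, with "confidence" (0 to 1); they miss things now and then, are a little off and sometimes report something else, mostly with a low value. They report only what shows in the picture. A call takes as long as a camera call. They do not tell look-alikes from the thing itself.
- robot.search_frame(picture, thing): "at" ([column, row] in pixels, amid what is visible of it).
The state is a dict: "t": time; "qpos": joint angles; "joint_velocities": joint speeds; "joint_torque": joint torques, N m; "position": TCP position; "tcp_rot": TCP orientation; "wrist_force": force on the tool from outside, world axes, zero at the start; "torque": the same for the moment, N m; "gripper_width": finger opening in m; "finger_force": force on a finger pad.
Only numpy, scipy, OpenCV 4.12 (cv2) and the standard library are available. Lean on these libraries where they do the work, as an engineer would, in place of code of your own. Each camera call takes 0.05 s, during which the arm holds its last target. There are 200 camera calls.

TASK

Get the kettle-descaler canister ready for pouring: first turn its vent tap to half open (45 degrees, pointer at the long middle mark), leaving it there. Then press the round push-and-turn safety cap down, keep it pressed while twisting it anticlockwise until it comes free, and lift it straight up, level, to about 8 cm above the neck. Finish while still holding the cap up there over the neck, and do not disturb the other things on the worktop.

Things in the scene. Friction and masses are not known exactly. Their poses are not given: they have to be found in the camera images.
- canister: mid-grey plastic canister, 110 (x) by 200 (y) mm, flat top at z 105 mm, fixed to the worktop in a low steel cradle (126x216 mm). Origin: centre of the underside, on the worktop; z up. Neck and cap: axis at x 0, y -50 mm. Vent tap: axis at x 0, y +50 mm. Raised marks on the top, 36 mm from the tap's axis: short at shut and at fully open, long at 45 degrees.
- neck_top (a point): centre of the neck's rim under the cap, at canister (0, -50, 133) mm; axes as the canister's. The neck's ledges and notches lie at canister z 109 to 131 mm: once turned free, the cap's lugs have passed them after 12 mm of lift from the locked height.
- safety_cap: black ribbed round cap, loose, 56 mm diameter, 44 mm tall, about 50 g. Origin: centre of its underside, z up. Locked: underside at canister z 117 mm, axes parallel to the canister's. Pressed down at least 4 mm (8 mm is a rigid stop) and kept so, it turns anticlockwise from above: free after 44 degrees, stopped at 85, so turn it about 65. Unpressed it neither turns nor lifts.
- cap_spring (a joint): sprung disc in the neck that pushes the cap up, m: 0 cap locked (about 6 N), positive as the cap is pressed (about 9 N at 0.005, end 0.008), -0.006 when nothing presses it: the freed cap springs up 6 mm.
- vent_tap (a joint): vent tap angle, rad: 0 shut (pointer along the canister's +x), 1.571 fully open (pointer along the canister's +y, away from the cap); grows anticlockwise from above. It stays where it is left; about 0.05 N m turns it.
- vent_tap_grip (a point): point on the tap's vertical axis in its steel handle, at canister (0, 50, 145) mm. The handle is a bar 10 mm thick and 18 mm tall (canister z 135 to 153 mm), from 14 mm behind the axis to the pointer end 32 mm ahead of it. x: along the bar to the pointer end; z up. It turns with the handle.
- salt_shaker: clear salt shaker, 44 mm across, 90 mm tall; a bystander, loose, standing on the worktop. Origin: centre of its underside.
- garlic_b: garlic bulb, 55 mm; a bystander, loose, standing on the worktop. Origin: centre of its underside.
- spice_d: spice jar with a wide lid, 46 mm across, 105 mm tall; a bystander, loose, standing on the worktop. Origin: centre of its underside.
- food_tin: round food tin, 75 mm across, 58 mm tall; a bystander, loose, standing on the worktop. Origin: centre of its underside.
Things that resemble listed ones, but are neither listed nor needed, are in the scene too. Of the things like the safety_cap, leave any that is brown or yellow; of the rest the larger one is meant.

How it is judged:
By the outcome, as a careful person would: the job done as asked, in the order asked, and still so for the second after the job is handed in, while the arm keeps its last pose, push and grip.
It also fails if it takes over 56 s, if anything falls off the work surface, if the arm or the gripper's body presses on something with over 40 N, if the wrist force passes 120 N, or if a joint passes its speed limit or range.

## Working session

There is one attempt and no reset: what is moved stays moved. The work goes in short steps, Python scripts to look and compute and a tool call to move; the robot and the scene stay as the last step left them, time stands still between calls to the robot, and variables do not carry over. Pictures are saved under pics/ and viewed, at most 10 in all, crops included, and the job is handed in when it is done.

Besides the shell and the picture viewer there is one more tool, called after "Emit:" by a JSON object that holds its "name" and its "arguments", one argument or row to a line. carry_out: Moves the arm, as the interface text tells. Shift numbers are shares of 50 cm and turn numbers shares of 45 degrees, none past 1 either way. Its arguments: {"type":"object","properties":{"linear":{"type":"array"},"dr":{"type":"array"},"hand":{"type":"array"}},"required":["linear","dr","hand"]}

```bash
mkdir -p pics
cat > h.py <<'E'
import numpy as np, cv2
from scipy.spatial.transform import Rotation as Rn
from station import robot
def pose():
    s=robot.observe(); return np.array(s["position"]),Rn.from_rotvec(s["tcp_rot"]).as_matrix(),s
def cap(name):
    p,R,_=pose(); c=robot.capture(name)
    if "R" in c and c["R"] is not None: c["P"]=(np.array(c["R"]),np.array(c["t"]).ravel())
    else:
        T=np.array(c["tool_from_camera"]); Rw=R@T[:3,:3]; o=R@T[:3,3]+p
        c["P"]=(Rw.T,-Rw.T@o)
    return c
def ray(c,uv):
    R,t=c["P"]; d=R.T@np.linalg.solve(np.array(c["mtx"]),[uv[0],uv[1],1.]); return -R.T@t,d/np.linalg.norm(d)
def atz(c,uv,z):
    o,d=ray(c,uv); return o+d*(z-o[2])/d[2]
def tri(*cu):
    A=np.zeros((3,3));b=np.zeros(3)
    for c,uv in cu:
        o,d=ray(c,uv);M=np.eye(3)-np.outer(d,d);A+=M;b+=M@o
    X=np.linalg.solve(A,b)
    return X,[round(float(np.linalg.norm(np.cross(X-ray(c,u)[0],ray(c,u)[1]))),4) for c,u in cu]
def proj(c,X):
    R,t=c["P"]; v=np.array(c["mtx"])@(R@np.asarray(X)+t); return v[:2]/v[2]
E
cat > a.py <<'E'
from h import *
np.set_printoptions(precision=3,suppress=True)
print(robot.observe())
cs={}
for n in ("scene","top"):
    c=cs[n]=cap(n); cv2.imwrite(f"pics/{n}.png",c["color"])
    print(n,"cam",-c["P"][0].T@c["P"][1])
    for th in ("canister","safety_cap","vent_tap","salt_shaker","garlic_b","spice_d","food_tin"):
        print(th,[(np.round(d["at"],1).tolist(),round(d["confidence"],2)) for d in robot.search_frame(c,th)])
cv2.imwrite("pics/both.png",cv2.resize(np.vstack([cs["scene"]["color"],cs["top"]["color"]]),None,fx=.78,fy=.78))
E
python3 a.py
```

```text
{'t': 0.0, 'qpos': array([ 1.187,  0.333, -0.065,  1.461,  0.022,  1.35 , -0.088]), 'joint_velocities': array([-0.   , -0.002, -0.002, -0.001,  0.   , -0.001, -0.   ]), 'joint_torque': array([ -0.   , -62.326,   0.024, -38.989,  -0.061,   0.04 ,   0.   ]), 'position': array([ 0.221, -0.585,  0.404]), 'tcp_rot': array([-3.089, -0.564,  0.001]), 'wrist_force': array([ 0.204,  0.278, -0.492]), 'torque': array([-0.011,  0.051, -0.009]), 'finger_force': 0.0, 'gripper_width': 0.08706028206580854}
scene cam [0.164 0.718 0.886]
canister [([257.9, 199.1], 0.85)]
safety_cap [([276.2, 169.0], 0.81), ([260.7, 146.1], 0.73), ([324.0, 181.5], 0.54)]
vent_tap [([242.8, 174.0], 0.41), ([184.2, 309.5], 0.33)]
salt_shaker [([272.3, 225.8], 0.95), ([243.2, 174.1], 0.2)]
garlic_b []
spice_d [([181.3, 309.0], 0.57)]
food_tin [([296.6, 157.4], 0.76)]
top cam [ 0.335 -0.026  1.307]
canister [([272.9, 202.1], 0.71)]
safety_cap [([207.2, 211.9], 0.86), ([367.8, 176.1], 0.77), ([336.6, 255.6], 0.58), ([295.7, 209.5], 0.56)]
vent_tap []
salt_shaker [([250.3, 224.0], 0.54)]
garlic_b [([319.4, 188.1], 0.69)]
spice_d [([136.6, 189.9], 0.64), ([269.4, 185.8], 0.27)]
food_tin [([349.8, 209.2], 0.89)]
```

View pics/both.png

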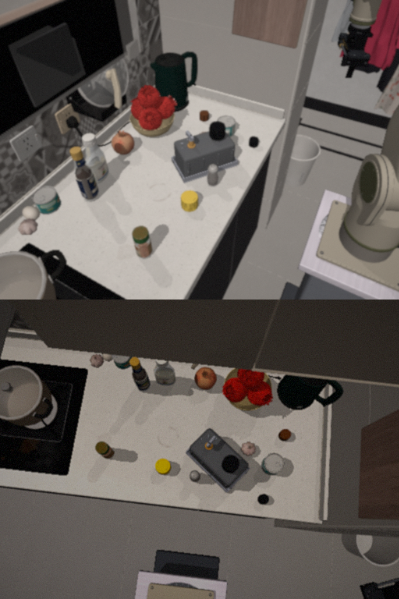

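The scene shows the grey canister at about (258,199) in scene and (273,202) in top. There are four cap-like things in top: black on the canister (296,210), small black (337,256), brown (368,176) and yellow (207,212). The larger black one, on the canister, fits the description. I'll confirm it in a crop and triangulate.

```bash
cat > b.py <<'E'
from h import *
np.set_printoptions(precision=3,suppress=True)
s=cap("scene");t=cap("top")
a=cv2.resize(s["color"][130:270,190:350],None,fx=4,fy=4,interpolation=cv2.INTER_CUBIC)[:,:400*2]
b=cv2.resize(t["color"][150:270,210:390],None,fx=4,fy=4,interpolation=cv2.INTER_CUBIC)
cv2.imwrite("pics/c1.png",b); cv2.imwrite("pics/c2.png",a)
for n,u,v in (("cap",(276.2,169),(295.7,209.5)),("tap",(242.8,174),(269.4,185.8)),("shaker",(272.3,225.8),(250.3,224)),("tin",(296.6,157.4),(349.8,209.2)),("spice",(181.3,309),(136.6,189.9)),("smallcap",(324,181.5),(336.6,255.6))):
    print(n,*tri((s,u),(t,v)))
print("canister top centre",atz(t,(272.9,202.1),.105),"garlic",atz(t,(319.4,188.1),.025))
E
python3 b.py
```

```text
cap [ 0.553 -0.12   0.131] [0.003, 0.003]
tap [ 0.609 -0.042  0.148] [0.0074, 0.0074]
shaker [ 0.51  -0.004  0.034] [0.001, 0.001]
tin [ 0.573 -0.282  0.057] [0.0097, 0.0097]
spice [0.568 0.331 0.051] [0.0001, 0.0001]
smallcap [ 0.455 -0.259  0.018] [0.0033, 0.0033]
canister top centre [ 0.568 -0.059  0.105] garlic [ 0.641 -0.192  0.025]
```

View pics/c1.png

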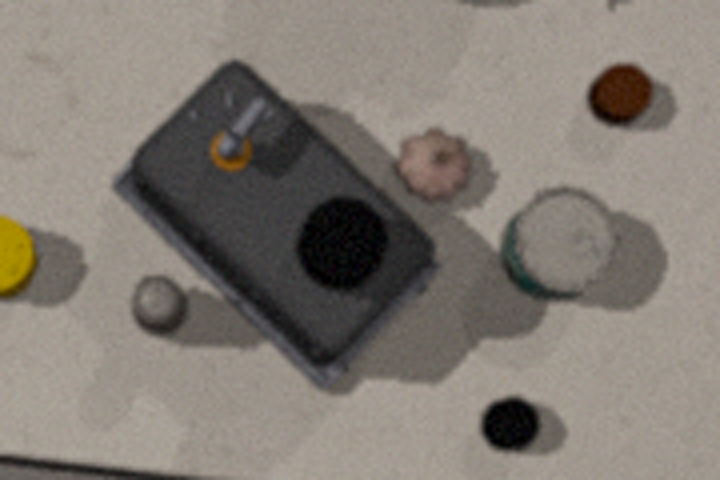

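View pics/c2.png

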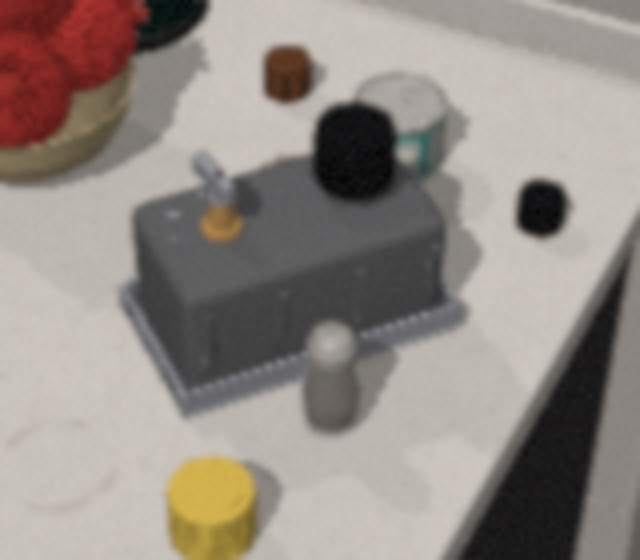

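The crop confirms it: the large black cap is on the canister (top px 296,211), and the small black one is loose at (337,256). The tap handle points near shut. A tall panel shows near the arm's start, so I'll check that before moving.

```bash
cat > c.py <<'E'
from h import *
np.set_printoptions(precision=3,suppress=True)
s=cap("scene");t=cap("top")
A=s["color"][0:384,262:512];B=t["color"][84:384,262:512]
B=np.vstack([B,np.zeros((84,250,3),np.uint8)])
cv2.imwrite("pics/d.png",cv2.convertScaleAbs(cv2.resize(np.hstack([A,B]),None,fx=1.56,fy=1.56,interpolation=cv2.INTER_CUBIC),alpha=1.4,beta=10))
c=atz(t,(295.75,210.75),.161);k=atz(t,(267.75,188),.11);e=atz(t,(275.5,176.2),.149)
print(c,k,e,np.linalg.norm((c-k)[:2]),np.degrees(np.arctan2(*(k-c)[1::-1])),np.degrees(np.arctan2(*(e-k)[1::-1])),np.linalg.norm((e-k)[:2]))
E
python3 c.py
```

```text
[ 0.541 -0.119  0.161] [ 0.604 -0.041  0.11 ] [ 0.63  -0.057  0.149] 0.10036347222995887 51.159794835852196 -32.670894151222655 0.03047578829933333
```

View pics/d.png

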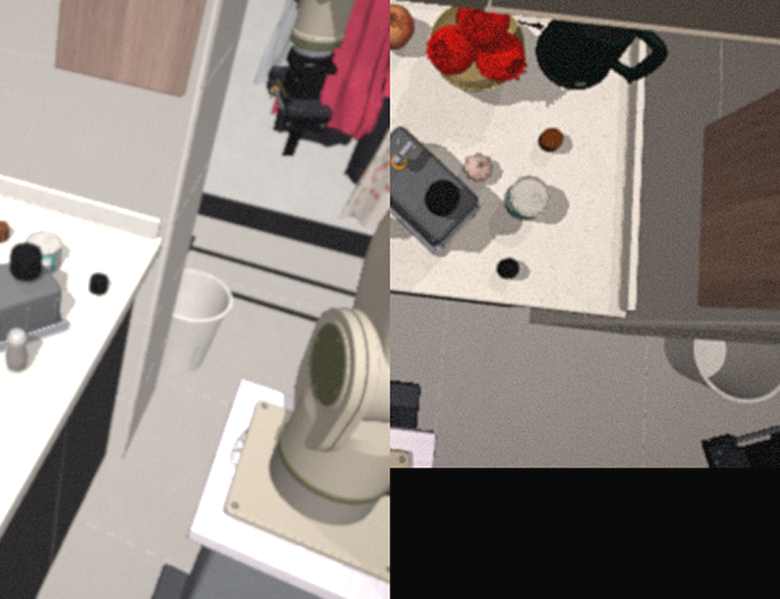

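```bash
cat > d.py <<'E'
from h import *
np.set_printoptions(precision=3,suppress=True)
s=cap("scene");t=cap("top")
print(tri((s,(342,292)),(t,(352,287))))
for z in (-.9,-.5,0,.3,.6):
    print(z,"top near edge",atz(t,(351.7,290.4),z),"far edge",atz(t,(351.7,282),z),"right end",atz(t,(511,296),z), "scene bottom",atz(s,(342,292),z))
X=tri((s,(342,292)),(t,(352,287)))[0]
for z in (-.9,-.3,0,.3,.6): print(z,proj(s,[X[0],X[1],z]),proj(t,[X[0],X[1],z]))
print(t["mtx"],t["R"])
E
python3 d.py
```

```text
(array([ 0.383, -0.494, -0.813]), [0.0081, 0.0081])
-0.9 top near edge [ 0.377 -0.511 -0.9  ] far edge [ 0.417 -0.508 -0.9  ] right end [ 0.441 -1.275 -0.9  ] scene bottom [ 0.386 -0.558 -0.9  ]
-0.5 top near edge [ 0.369 -0.423 -0.5  ] far edge [ 0.402 -0.421 -0.5  ] right end [ 0.422 -1.049 -0.5  ] scene bottom [ 0.336 -0.272 -0.5  ]
0 top near edge [ 0.36  -0.313  0.   ] far edge [ 0.383 -0.312  0.   ] right end [ 0.398 -0.766  0.   ] scene bottom [0.274 0.085 0.   ]
0.3 top near edge [ 0.354 -0.247  0.3  ] far edge [ 0.372 -0.246  0.3  ] right end [ 0.383 -0.596  0.3  ] scene bottom [0.237 0.3   0.3  ]
0.6 top near edge [ 0.349 -0.182  0.6  ] far edge [ 0.361 -0.181  0.6  ] right end [ 0.369 -0.426  0.6  ] scene bottom [0.199 0.514 0.6  ]
-0.9 [337.99  302.204] [348.199 288.721]
-0.3 [356.745 214.229] [384.58  289.321]
0 [370.045 151.843] [415.292 289.828]
0.3 [387.655  69.242] [464.296 290.637]
0.6 [412.074 -45.297] [554.862 292.131]
[[448.101   0.    252.372]
 [  0.    448.101 194.277]
 [  0.      0.      1.   ]] [[ 0.117 -0.993  0.004]
 [-0.972 -0.116 -0.203]
 [ 0.202  0.02  -0.979]]
```

Wall edge is at about (0.38, -0.49), with the arm starting behind it. I'll go round it: first +y, then outward.

Emit:
{"name": "carry_out", "arguments": {
  "linear": [
    [0.04,-0.055,0],
    [0.08,-0.11,0],
    [0.12,-0.165,0],
    [0.16,-0.22,0],
    [0.2,-0.275,0],
    [0.24,-0.33,0],
    [0.28,-0.385,0],
    [0.32,-0.44,0],
    [0.35,-0.476,0],
    [0.35,-0.476,0]
  ],
  "dr": [
    [0,0,0],
    [0,0,0],
    [0,0,0],
    [0,0,0],
    [0,0,0],
    [0,0,0],
    [0,0,0],
    [0,0,0],
    [0,0,0],
    [0,0,0]
  ],
  "hand": [-1,-1,-1,-1,-1,-1,-1,-1,-1,-1]
}}

```text
t: 1.93
position: [0.3022, -0.2962, 0.4053]
tcp_rot: [3.088, 0.572, 0.001]
wrist_force: [0.7, 0.4, -0.3]
gripper_width: 0.0876
finger_force: 0.0
```

Emit:
{"name": "carry_out", "arguments": {
  "linear": [
    [0.08,-0.028,-0.006],
    [0.16,-0.056,-0.012],
    [0.24,-0.084,-0.02],
    [0.32,-0.112,-0.026],
    [0.4,-0.14,-0.032],
    [0.48,-0.168,-0.04],
    [0.56,-0.196,-0.045],
    [0.635,-0.22,-0.05],
    [0.635,-0.22,-0.05],
    [0.635,-0.22,-0.05]
  ],
  "dr": [
    [0,0,-0.12],
    [0,0,-0.25],
    [0,0,-0.37],
    [0,0,-0.5],
    [0,0,-0.62],
    [0,0,-0.75],
    [0,0,-0.87],
    [0,0,-1],
    [0,0,-1],
    [0,0,-1]
  ],
  "hand": [-1,-1,-1,-1,-1,-1,-1,-1,-1,-1]
}}

```text
t: 2.77
position: [0.56, -0.0836, 0.4291]
tcp_rot: [-2.635, -1.708, -0.001]
wrist_force: [-0.5, 0.3, -0.2]
gripper_width: 0.0869
finger_force: 0.0
```

```bash
cat > e.py <<'E'
from h import *
import sys
np.set_printoptions(precision=3,suppress=True)
p,R,s=pose(); print(p,R.T[0],R.T[1],s["qpos"])
c=cap("wrist"); print(c["tool_from_camera"], "cam",-c["P"][0].T@c["P"][1])
cv2.imwrite(f"pics/{sys.argv[1]}.png",c["color"])
np.savez(f"{sys.argv[1]}.npz",R=c["P"][0],t=c["P"][1],mtx=c["mtx"])
for th in ("canister","safety_cap","vent_tap","vent_tap_grip"):
    print(th,[(np.round(d["at"],1).tolist(),round(d["confidence"],2)) for d in robot.search_frame(c,th)])
for n,X in (("cap",(.541,-.119,.161)),("tap",(.604,-.041,.11)),("end",(.63,-.057,.149))): print(n,proj(c,X))
E
python3 e.py w1
```

```text
[ 0.56  -0.084  0.429] [0.408 0.913 0.002] [ 0.913 -0.408 -0.001] [ 0.581  0.244 -0.605  1.558  0.138  1.383 -0.457]
[[-0.    -0.969 -0.246  0.067]
 [ 1.    -0.    -0.    -0.   ]
 [ 0.    -0.246  0.969  0.019]
 [ 0.     0.     0.     1.   ]] cam [ 0.587 -0.022  0.41 ]
canister []
safety_cap [([159.3, 17.7], 0.8), ([266.1, 221.8], 0.79), ([237.1, 294.5], 0.49)]
vent_tap [([296.9, 119.8], 0.87)]
vent_tap_grip [([297.4, 120.1], 0.91), ([332.4, 283.7], 0.63)]
cap [256.533 240.628]
tap [284.083 122.978]
end [324.467 129.566]
```

View pics/w1.png

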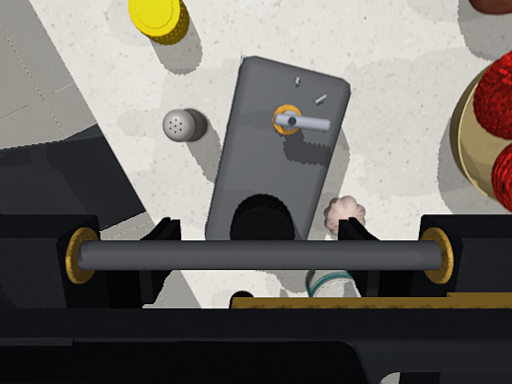

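The wrist view shows the tap hub at (292,121), pointer end (329,125), the long mark at (321,99) and the fully-open mark at (298,81). The cap is at about (262,220), partly hidden.

```bash
cat > f.py <<'E'
from h import *
np.set_printoptions(precision=4,suppress=True)
z=np.load("w1.npz");c=dict(P=(z["R"],z["t"]),mtx=z["mtx"])
h=atz(c,(292,121),.153);b=atz(c,(287,119.5),.112);e=atz(c,(329,125),.149)
l=atz(c,(321,99.5),.106);o=atz(c,(298,81),.106)
ang=lambda v:np.degrees(np.arctan2(v[1],v[0]))
print("hub",h,"base",b,"end",e)
for n,v in (("ptr",e),("long",l),("open",o)):
    print(n,ang(v-h),np.linalg.norm((v-h)[:2]),ang(v-b),np.linalg.norm((v-b)[:2]))
t=cap("top")
print("tri hub w/ top", tri((c,(287,119.5)),(t,(267.75,188))))
s=cap("scene");print("hub tri?",tri((c,(292,121)),(s,(190+217/4,130+190/4))), tri((c,(329,125)),(s,(190+203/4,130+160/4)),(t,(275.5,176.2))))
E
python3 f.py
```

```text
hub [ 0.608  -0.0395  0.153 ] base [ 0.6076 -0.0391  0.112 ] end [ 0.6347 -0.0551  0.149 ]
ptr -30.249377194248343 0.03095960424032721 -30.570245310683465 0.03149127183938642
long 6.162009964235027 0.03637011605332518 5.448098660415815 0.0366957588471319
open 50.74512960010333 0.035981666418298225 49.86361765547967 0.03589487603373075
tri hub w/ top (array([ 0.6094, -0.0409,  0.0869]), [0.0004, 0.0004])
hub tri? (array([ 0.6106, -0.0397,  0.1387]), [0.0016, 0.0016]) (array([ 0.6335, -0.0569,  0.1431]), [0.0025, 0.0006, 0.002])
```

Emit:
{"name": "carry_out", "arguments": {
  "linear": [
    [0.04,0.017,0.02],
    [0.08,0.034,0.04],
    [0.12,0.052,0.058],
    [0.12,0.052,0.058],
    [0.12,0.052,0.058],
    [0.12,0.052,0.058],
    [0.12,0.052,0.058],
    [0.12,0.052,0.058],
    [0.12,0.052,0.058],
    [0.12,0.052,0.058]
  ],
  "dr": [
    [0,0,0.12],
    [0,0,0.25],
    [0,0,0.37],
    [0,0,0.5],
    [0,0,0.62],
    [0,0,0.75],
    [0,0,0.87],
    [0,0,1],
    [0,0,1],
    [0,0,1]
  ],
  "hand": [-0.4,-0.4,-0.4,-0.4,-0.4,-0.4,-0.4,-0.4,-0.4,-0.4]
}}

```text
t: 3.95
position: [0.6068, -0.0418, 0.401]
tcp_rot: [3.089, 0.567, 0.0]
wrist_force: [-0.2, 0.2, -0.3]
gripper_width: 0.0611
finger_force: 0.0
```

```bash
python3 -c "
from h import *
p,R,s=pose();print(p,s['qpos'],np.degrees(np.arctan2(R[1,1],R[0,1])))"
```

```text
[ 0.60676774 -0.04177435  0.40098543] [ 0.39408303  0.34074632 -0.50680556  1.492328    0.16753369  1.35141638
 -1.33246639] -69.19760154480954
```

Emit:
{"name": "carry_out", "arguments": {
  "linear": [
    [0.004,-0.0035,0],
    [0.004,-0.0035,0],
    [0.004,-0.0035,0.02],
    [0.004,-0.0035,0.04],
    [0.004,-0.0035,0.05],
    [0.004,-0.0035,0.06],
    [0.004,-0.0035,0.07],
    [0.004,-0.0035,0.07],
    [0.004,-0.0035,0.07],
    [0.004,-0.0035,0.07]
  ],
  "dr": [
    [0,0,0.12],
    [0,0,0.25],
    [0,0,0.37],
    [0,0,0.5],
    [0,0,0.62],
    [0,0,0.75],
    [0,0,0.87],
    [0,0,1],
    [0,0,1],
    [0,0,1]
  ],
  "hand": [-0.1,-0.1,-0.1,-0.1,-0.1,-0.1,-0.1,-0.1,-0.1,-0.1]
}}

```text
t: 4.78
position: [0.6082, -0.0391, 0.3659]
tcp_rot: [3.073, -0.654, 0.001]
wrist_force: [-0.2, 1.0, 0.3]
gripper_width: 0.0476
finger_force: 0.0
```

```bash
cat > g.py <<'E'
from h import *
import sys
np.set_printoptions(precision=4,suppress=True)
p,R,s=pose();print(p,s['qpos'],"yaw y",np.degrees(np.arctan2(R[1,1],R[0,1])),"tilt",R[:,2],"w",s["gripper_width"],s["wrist_force"],s["t"])
if len(sys.argv)>1:
    d=np.array([float(v) for v in sys.argv[1:4]])-p
    print("linear",R.T@d/.5)
    if len(sys.argv)>4:
        y=np.radians(float(sys.argv[4]));yv=np.array([np.cos(y),np.sin(y),0]);zv=np.array([0,0,-1.])
        T=np.c_[np.cross(yv,zv),yv,zv]
        print("dr",Rn.from_matrix(R.T@T).as_rotvec()/(np.pi/4))
E
python3 g.py .608 -.0395 .311 -120.2; python3 e.py w2 | tail -7
```

```text
[ 0.6082 -0.0391  0.3659] [ 0.303   0.3493 -0.3939  1.5409  0.1378  1.2786 -2.0994] yaw y -114.03386852833411 tilt [ 0.0003 -0.0002 -1.    ] w 0.047633913588719025 [-0.2411  0.9602  0.2984] 4.7833
linear [-0.0001  0.0008  0.1099]
dr [ 0.0001 -0.0005  0.137 ]
canister [([291.8, 175.7], 0.85)]
safety_cap [([492.6, 218.3], 0.97), ([385.6, 208.1], 0.91)]
vent_tap [([259.0, 201.9], 0.75)]
vent_tap_grip [([258.9, 198.5], 0.61)]
cap [412.74  262.469]
tap [263.246 202.463]
end [270.417 174.516]
```

View pics/w2.png

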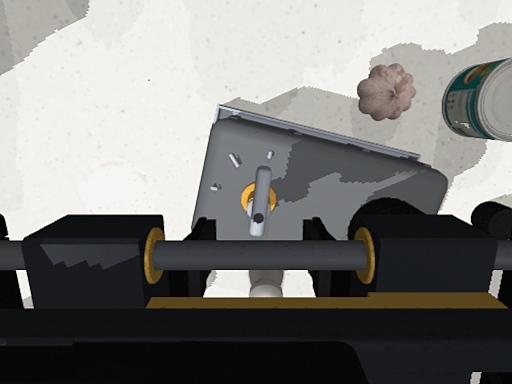

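Hub at (258,218), pointer end (263,170). The marks are at (270,155) shut, (235,160) long and (214,187) open. The fingers straddle the bar.

```bash
cat > f2.py <<'E'
from h import *
np.set_printoptions(precision=4,suppress=True)
z=np.load("w2.npz");c=dict(P=(z["R"],z["t"]),mtx=z["mtx"])
h=atz(c,(258,218),.153);e=atz(c,(263,170),.150)
ang=lambda v:np.degrees(np.arctan2(v[1],v[0]))
print("hub",h,"end",e,ang(e-h))
for ax in (h,np.array([.608,-.0395,0])):
  for uv in ((270,155),(235,160),(214.5,187)):
    v=atz(c,uv,.106)-ax; print(ang(v),np.linalg.norm(v[:2]))
E
python3 f2.py
```

```text
hub [ 0.6075 -0.0382  0.153 ] end [ 0.6348 -0.0539  0.15  ] -29.90167619787667
-38.71021034511609 0.03617853239148495
5.984198770190088 0.03593203240047262
50.554841007505 0.035947632144761134
-37.52510550190203 0.03498000178922586
8.177014992648632 0.03560963004234143
52.45359663496723 0.036675714633385606
```

Emit:
{"name": "carry_out", "arguments": {
  "linear": [
    [0,0,0],
    [0,0,0.02],
    [0,0,0.04],
    [0,0,0.06],
    [0,0,0.08],
    [0,0,0.1],
    [0,0,0.11],
    [0,0,0.11],
    [0,0,0.11],
    [0,0,0.11]
  ],
  "dr": [
    [0,0,0.13],
    [0,0,0.133],
    [0,0,0.133],
    [0,0,0.133],
    [0,0,0.133],
    [0,0,0.133],
    [0,0,0.133],
    [0,0,0.133],
    [0,0,0.133],
    [0,0,0.133]
  ],
  "hand": [-0.1,-0.1,-0.1,-0.1,-0.1,-0.1,-0.1,-0.1,-0.1,-0.1]
}}

```text
t: 5.87
position: [0.6085, -0.039, 0.3113]
tcp_rot: [-3.032, 0.821, -0.001]
wrist_force: [-0.4, 0.4, 0.3]
gripper_width: 0.0479
finger_force: 0.0
```

Emit:
{"name": "carry_out", "arguments": {
  "linear": [
    [0,0,0],
    [0,0,0],
    [0,0,0],
    [0,0,0],
    [0,0,0],
    [0,0,0],
    [0,0,0],
    [0,0,0],
    [0,0,0],
    [0,0,0]
  ],
  "dr": [
    [0,0,0],
    [0,0,0],
    [0,0,0],
    [0,0,0],
    [0,0,0],
    [0,0,0],
    [0,0,0],
    [0,0,0],
    [0,0,0],
    [0,0,0]
  ],
  "hand": [0.2,0.4,0.6,0.8,0.9,1,1,1,1,1]
}}

```text
t: 6.7
position: [0.6084, -0.0387, 0.3109]
tcp_rot: [-3.032, 0.821, -0.001]
wrist_force: [3.0, 3.1, -1.3]
gripper_width: 0.0159
finger_force: 30.0
```

```bash
python3 g.py .608 -.0395 .311 -84.1
```

```text
[ 0.6084 -0.0387  0.3109] [ 0.2867  0.3915 -0.3738  1.6041  0.1513  1.1741 -2.2194] yaw y -120.29601829716292 tilt [ 0.0007  0.0003 -1.    ] w 0.015935990634672742 [ 2.9966  3.125  -1.3413] 6.7
linear [ 0.0001  0.0018 -0.0002]
dr [-0.0006 -0.0007 -0.8044]
```

Emit:
{"name": "carry_out", "arguments": {
  "linear": [
    [0,0,0],
    [0,0,0],
    [0,0,0],
    [0,0,0],
    [0,0,0],
    [0,0,0],
    [0,0,0],
    [0,0,0],
    [0,0,0],
    [0,0,0]
  ],
  "dr": [
    [0,0,-0.1],
    [0,0,-0.2],
    [0,0,-0.3],
    [0,0,-0.4],
    [0,0,-0.5],
    [0,0,-0.6],
    [0,0,-0.7],
    [0,0,-0.77],
    [0,0,-0.805],
    [0,0,-0.805]
  ],
  "hand": [1,1,1,1,1,1,1,1,1,1]
}}

```text
t: 7.53
position: [0.6083, -0.0388, 0.3108]
tcp_rot: [-3.137, -0.164, -0.0]
wrist_force: [2.0, 2.8, -1.1]
gripper_width: 0.0154
finger_force: 30.0
```

```bash
python3 g.py .608 -.0395 .311 -84.1;python3 e.py w3 | tail -7
```

```text
[ 0.6083 -0.0388  0.3108] [ 0.3657  0.4071 -0.4755  1.5996  0.1966  1.1824 -1.6175] yaw y -84.01501423714994 tilt [ 0.0003  0.0005 -1.    ] w 0.0154134844334228 [ 1.987   2.757  -1.0709] 7.5333
linear [-0.0008  0.0013 -0.0005]
dr [-0.0006 -0.0004  0.0019]
canister [([266.8, 182.0], 0.61)]
safety_cap [([72.8, 269.5], 0.94), ([431.6, 377.2], 0.73), ([459.1, 374.1], 0.42)]
vent_tap [([262.2, 215.7], 0.83)]
vent_tap_grip [([262.5, 211.8], 0.66)]
cap [400.15  394.535]
tap [262.259 229.863]
end [301.968 212.442]
```

View pics/w3.png

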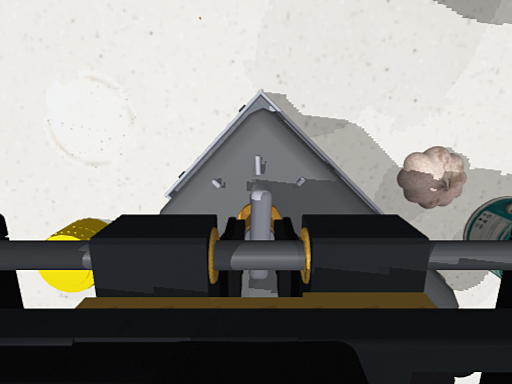

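The pointer (261,195) lines up with the long mark (259,165). Releasing.

Emit:
{"name": "carry_out", "arguments": {
  "linear": [
    [0,0,0],
    [0,0,0],
    [0,0,0],
    [0,0,0],
    [0,0,0],
    [0,0,0],
    [0,0,-0.03],
    [0,0,-0.08],
    [0,0,-0.14],
    [0,0,-0.14]
  ],
  "dr": [
    [0,0,0],
    [0,0,0],
    [0,0,0],
    [0,0,0],
    [0,0,0],
    [0,0,0],
    [0,0,0],
    [0,0,0],
    [0,0,0],
    [0,0,0]
  ],
  "hand": [0.6,0.4,0.2,0,-0.1,-0.1,-0.1,-0.1,-0.1,-0.1]
}}

```text
t: 8.62
position: [0.6092, -0.0388, 0.3867]
tcp_rot: [3.136, 0.162, 0.012]
wrist_force: [0.3, 0.6, 0.8]
gripper_width: 0.0475
finger_force: 0.0
```

```bash
python3 e.py w4 | tail -7; python3 g.py .5447 -.1165 .375 -84
```

```text
canister [([272.4, 187.9], 0.56)]
safety_cap [([120.1, 207.6], 0.96), ([501.4, 117.6], 0.65)]
vent_tap [([260.3, 196.6], 0.73)]
vent_tap_grip [([257.2, 195.5], 0.64)]
cap [355.276 309.042]
tap [260.602 200.522]
end [286.858 182.654]
[ 0.608  -0.0392  0.3795] [ 0.3721  0.3534 -0.4838  1.519   0.1672  1.3124 -1.597 ] yaw y -84.09356234133426 tilt [-0.0018 -0.0001 -1.    ] w 0.047944968991321155 [-0.062  -0.1394 -0.4088] 8.8667
linear [-0.1418  0.1408  0.0093]
dr [-0.0001  0.0023 -0.0021]
```

View pics/w4.png

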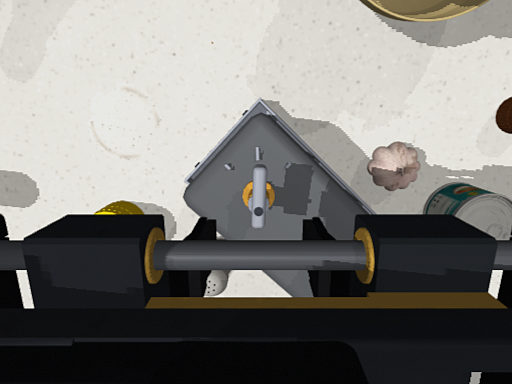

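Hub (258,211), pointer end (260,167), long mark (258,153): it looks centred. I'll quantify it.

```bash
cat > f3.py <<'E'
from h import *
c=cap("wrist");cv2.imwrite("pics/w5.png",c["color"])
im=cv2.cvtColor(c["color"],cv2.COLOR_BGR2GRAY)
# bar centreline: bright columns between rows near tip..hub
hub=proj(c,(.6078,-.039,.153));print(hub)
print(c["P"][0][0])
for r in range(int(hub[1])-40,int(hub[1])-8,6):
    print(r,im[r,235:285:2].tolist())
for n,a in (("target tip",5.9),("+5",10.9),("-5",.9)):
    a=np.radians(a);print(n,proj(c,(.6078+.03*np.cos(a),-.039+.03*np.sin(a),.153)))
E
python3 f3.py
```

```text
[259.00197146 209.67679592]
[ 1.02672989e-01 -9.94715160e-01 -8.49132437e-05]
169 [108, 108, 107, 109, 107, 109, 108, 109, 107, 131, 174, 192, 183, 176, 165, 131, 95, 108, 109, 109, 109, 109, 111, 108, 110]
175 [108, 108, 109, 109, 109, 108, 108, 107, 106, 138, 175, 190, 182, 175, 162, 127, 94, 109, 108, 108, 108, 108, 109, 109, 110]
181 [108, 108, 107, 109, 108, 106, 119, 170, 183, 138, 178, 190, 183, 175, 158, 119, 134, 112, 61, 80, 94, 109, 108, 108, 112]
187 [108, 108, 108, 108, 135, 160, 159, 169, 83, 151, 178, 187, 181, 175, 153, 114, 99, 118, 109, 99, 69, 74, 73, 72, 72]
193 [102, 101, 101, 91, 169, 160, 147, 101, 153, 156, 180, 185, 183, 177, 148, 109, 87, 84, 114, 113, 86, 70, 71, 73, 73]
199 [100, 100, 100, 98, 123, 164, 155, 171, 151, 160, 182, 184, 182, 174, 144, 101, 123, 107, 121, 111, 67, 71, 70, 72, 71]
target tip [258.99500533 167.12009125]
+5 [255.10608525 167.28816273]
-5 [262.88399115 167.28735571]
```

Emit:
{"name": "carry_out", "arguments": {
  "linear": [
    [-0.04,0.04,0],
    [-0.08,0.08,0],
    [-0.12,0.12,0],
    [-0.142,0.141,0],
    [-0.142,0.141,0],
    [-0.142,0.141,0],
    [-0.142,0.141,0.02],
    [-0.142,0.141,0.04],
    [-0.142,0.141,0.04],
    [-0.142,0.141,0.04]
  ],
  "dr": [
    [0,0,0],
    [0,0,0],
    [0,0,0],
    [0,0,0],
    [0,0,0],
    [0,0,0],
    [0,0,0],
    [0,0,0],
    [0,0,0],
    [0,0,0]
  ],
  "hand": [-1,-1,-1,-1,-1,-1,-1,-1,-1,-1]
}}

```text
t: 9.75
position: [0.5449, -0.1157, 0.3594]
tcp_rot: [-3.136, -0.164, 0.003]
wrist_force: [-1.0, 0.5, 0.1]
gripper_width: 0.0868
finger_force: 0.0
```

```bash
python3 g.py .5447 -.1166 .307 -84
python3 - <<'E'
from h import *
c=cap("wrist");cv2.imwrite("pics/w6.png",c["color"])
print([(d["at"],d["confidence"]) for d in robot.search_frame(c,"safety_cap")],proj(c,(.5447,-.1166,.161)),proj(c,(.5447,-.1166,.139)))
E
```

```text
[ 0.5449 -0.1157  0.3594] [ 0.5198  0.2483 -0.4541  1.6846  0.1136  1.2372 -1.426 ] yaw y -84.00916008653697 tilt [-0.0022  0.0009 -1.    ] w 0.08679358696875561 [-0.9601  0.5057  0.0742] 9.75
linear [-0.0004  0.0019  0.1047]
dr [-0.0014  0.0027 -0.0002]
[([266.5, 207.7], 0.92), ([489.4, 34.9], 0.87), ([29.2, 166.3], 0.62)] [261.13206035 224.08499436] [260.95882325 212.64403107]
```

View pics/w6.png

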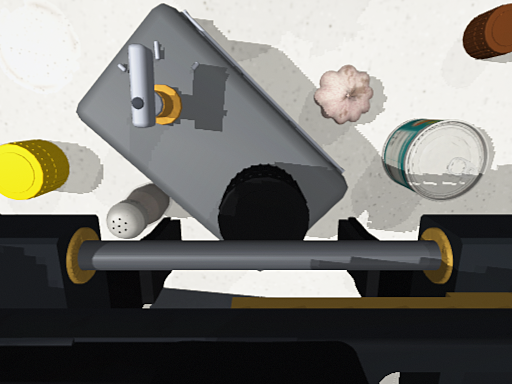

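The cap (columns 219–308, centre about 263) sits centred between the fingers, which clear the shaker. Descending and gripping.

Emit:
{"name": "carry_out", "arguments": {
  "linear": [
    [0,0.002,0.02],
    [0,0.002,0.04],
    [0,0.002,0.06],
    [0,0.002,0.08],
    [0,0.002,0.095],
    [0,0.002,0.104],
    [0,0.002,0.104],
    [0,0.002,0.104],
    [0,0.002,0.104],
    [0,0.002,0.104]
  ],
  "dr": [
    [0,0.002,0],
    [0,0.002,0],
    [0,0.002,0],
    [0,0.002,0],
    [0,0.002,0],
    [0,0.002,0],
    [0,0.002,0],
    [0,0.002,0],
    [0,0.002,0],
    [0,0.002,0]
  ],
  "hand": [-1,-1,-1,-1,-1,-1,-0.6,-0.2,0.5,1]
}}

```text
t: 10.68
position: [0.5452, -0.1174, 0.3093]
tcp_rot: [3.137, 0.162, 0.004]
wrist_force: [-0.2, 0.0, -0.3]
gripper_width: 0.0682
finger_force: 0.0
```

Emit:
{"name": "carry_out", "arguments": {
  "linear": [
    [0,0,0],
    [0,0,0],
    [0,0,0],
    [0,0,0],
    [0,0,0],
    [0,0,0],
    [0,0,0],
    [0,0,0],
    [0,0,0],
    [0,0,0]
  ],
  "dr": [
    [0,0,0],
    [0,0,0],
    [0,0,0],
    [0,0,0],
    [0,0,0],
    [0,0,0],
    [0,0,0],
    [0,0,0],
    [0,0,0],
    [0,0,0]
  ],
  "hand": [1,1,1,1,1,1,1,1,1,1]
}}

```text
t: 11.52
position: [0.5451, -0.1176, 0.3091]
tcp_rot: [3.137, 0.162, 0.003]
wrist_force: [-0.6, -2.3, 4.9]
gripper_width: 0.0554
finger_force: 30.0
```

```bash
python3 g.py .5447 -.1166 .301 -84
```

```text
[ 0.5451 -0.1176  0.3091] [ 0.5148  0.2935 -0.4481  1.7423  0.1388  1.1349 -1.4428] yaw y -84.09594280916453 tilt [ 0.0022 -0.0002 -1.    ] w 0.05543419553537886 [-0.5567 -2.2703  4.8927] 11.5167
linear [-0.0007 -0.0021  0.0161]
dr [ 0.0006 -0.0027 -0.0021]
```

Emit:
{"name": "carry_out", "arguments": {
  "linear": [
    [0,0,0.003],
    [0,0,0.006],
    [0,0,0.009],
    [0,0,0.012],
    [0,0,0.014],
    [0,0,0.014],
    [0,0,0.014],
    [0,0,0.014],
    [0,0,0.014],
    [0,0,0.014]
  ],
  "dr": [
    [0,0,0],
    [0,0,0],
    [0,0,0],
    [0,0,0],
    [0,0,0],
    [0,0,0],
    [0,0,0],
    [0,0,0],
    [0,0,0],
    [0,0,0]
  ],
  "hand": [1,1,1,1,1,1,1,1,1,1]
}}

```text
t: 12.35
position: [0.5451, -0.1176, 0.3025]
tcp_rot: [3.137, 0.162, 0.004]
wrist_force: [-1.6, -2.2, 9.3]
gripper_width: 0.0556
finger_force: 30.0
```

Pressed about 6.5 mm with 9.3 N, which matches the spring. Turning anticlockwise while pressed.

Emit:
{"name": "carry_out", "arguments": {
  "linear": [
    [0,0,0],
    [0,0,0],
    [0,0,0],
    [0,0,0],
    [0,0,0],
    [0,0,0],
    [0,0,0],
    [0,0,0],
    [0,0,0],
    [0,0,0]
  ],
  "dr": [
    [0,0,-0.1],
    [0,0,-0.2],
    [0,0,-0.3],
    [0,0,-0.4],
    [0,0,-0.5],
    [0,0,-0.6],
    [0,0,-0.7],
    [0,0,-0.8],
    [0,0,-0.9],
    [0,0,-1]
  ],
  "hand": [1,1,1,1,1,1,1,1,1,1]
}}

```text
t: 13.18
position: [0.5455, -0.1172, 0.3027]
tcp_rot: [2.832, 1.355, 0.005]
wrist_force: [-0.2, -0.6, 8.8]
gripper_width: 0.0555
finger_force: 30.0
```

Emit:
{"name": "carry_out", "arguments": {
  "linear": [
    [0,0,0],
    [0,0,0],
    [0,0,0],
    [0,0,0],
    [0,0,0],
    [0,0,0],
    [0,0,0],
    [0,0,0],
    [0,0,0],
    [0,0,0]
  ],
  "dr": [
    [0,0,-0.1],
    [0,0,-0.2],
    [0,0,-0.3],
    [0,0,-0.4],
    [0,0,-0.48],
    [0,0,-0.48],
    [0,0,-0.48],
    [0,0,-0.48],
    [0,0,-0.48],
    [0,0,-0.48]
  ],
  "hand": [1,1,1,1,1,1,1,1,1,1]
}}

```text
t: 14.02
position: [0.5455, -0.1173, 0.3026]
tcp_rot: [2.531, 1.857, 0.004]
wrist_force: [-0.4, -0.4, 9.2]
gripper_width: 0.0558
finger_force: 30.0
```

```bash
python3 g.py .5451 -.1176 .405; python3 -c "
from h import *
print(pose()[2]['torque'])
c=cap('wrist');cv2.imwrite('pics/w7.png',c['color'])"
```

```text
[ 0.5455 -0.1173  0.3026] [ 0.6518  0.3287 -0.6149  1.7414  0.207   1.1334 -0.3306] yaw y -17.478288330177644 tilt [ 0.0034 -0.0001 -1.    ] w 0.055797145852310354 [-0.3536 -0.4121  9.2171] 14.0167
linear [-0.0006  0.0002 -0.2047]
[-0.17633902 -0.08791069  0.06691571]
```

View pics/w7.png

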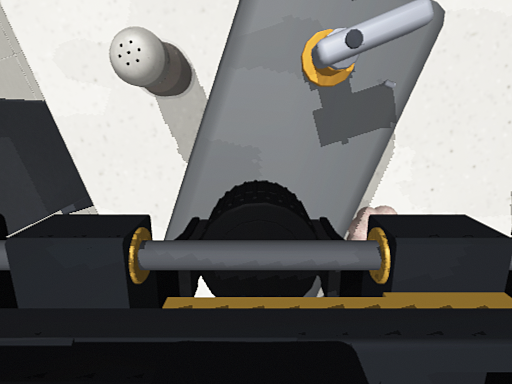

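The cap is gripped and turned about 66.6°, with the tap pointer still in place. Lifting gently first.

Emit:
{"name": "carry_out", "arguments": {
  "linear": [
    [0,0,-0.004],
    [0,0,-0.008],
    [0,0,-0.012],
    [0,0,-0.016],
    [0,0,-0.02],
    [0,0,-0.026],
    [0,0,-0.032],
    [0,0,-0.038],
    [0,0,-0.044],
    [0,0,-0.05]
  ],
  "dr": [
    [0,0,0],
    [0,0,0],
    [0,0,0],
    [0,0,0],
    [0,0,0],
    [0,0,0],
    [0,0,0],
    [0,0,0],
    [0,0,0],
    [0,0,0]
  ],
  "hand": [1,1,1,1,1,1,1,1,1,1]
}}

```text
t: 14.9
position: [0.5446, -0.1171, 0.3266]
tcp_rot: [-2.533, -1.858, -0.001]
wrist_force: [1.1, 0.8, -0.3]
gripper_width: 0.0557
finger_force: 30.0
```

Emit:
{"name": "carry_out", "arguments": {
  "linear": [
    [0,0,-0.02],
    [0,0,-0.04],
    [0,0,-0.06],
    [0,0,-0.08],
    [0,0,-0.1],
    [0,0,-0.12],
    [0,0,-0.14],
    [0,0,-0.15],
    [0,0,-0.156],
    [0,0,-0.156]
  ],
  "dr": [
    [0,0,0],
    [0,0,0],
    [0,0,0],
    [0,0,0],
    [0,0,0],
    [0,0,0],
    [0,0,0],
    [0,0,0],
    [0,0,0],
    [0,0,0]
  ],
  "hand": [1,1,1,1,1,1,1,1,1,1]
}}

```text
t: 15.73
position: [0.5449, -0.1174, 0.4054]
tcp_rot: [2.532, 1.857, 0.003]
wrist_force: [0.5, -0.3, -0.5]
gripper_width: 0.0558
finger_force: 30.0
```

```bash
python3 g.py .5447 -.1166 .405 -17.5
python3 - <<'E'
from h import *
s=cap("scene");t=cap("top")
f=lambda c,n:[(np.round(d["at"],1).tolist(),round(d["confidence"],2)) for d in robot.search_frame(c,n)]
for n in ("safety_cap","salt_shaker","garlic_b","food_tin"): print(n,f(s,n),f(t,n))
print(proj(s,(.5447,-.1166,.235)),proj(t,(.5447,-.1166,.235)))
w=cap("wrist");print(f(w,"safety_cap"),f(w,"vent_tap"))
# pointer direction against the target, by bright-pixel principal axis
h=proj(w,(.6078,-.039,.153));a=np.radians(5.9)
g=cv2.cvtColor(w["color"],cv2.COLOR_BGR2GRAY);print("hub",h)
for d in (-8,-4,-2,0,2,4,8):
    b=a+np.radians(d)
    print(d,[int(cv2.getRectSubPix(g,(3,3),tuple(map(float,proj(w,(.6078+r*np.cos(b),-.039+r*np.sin(b),.153))))).mean()) for r in (.018,.022,.026,.03,.034)])
E
```

```text
[ 0.5449 -0.1174  0.4054] [ 0.6727  0.2399 -0.6304  1.6163  0.1447  1.3303 -0.2835] yaw y -17.49203776834105 tilt [ 0.0023 -0.0002 -1.    ] w 0.055761145969974925 [ 0.45   -0.2783 -0.5215] 15.7333
linear [ 0.0015 -0.001   0.0007]
dr [ 0.0029 -0.0007  0.0002]
safety_cap [([274.2, 140.1], 0.82), ([243.2, 256.1], 0.69), ([261.8, 144.8], 0.56), ([323.5, 182.8], 0.55)] [([207.1, 212.6], 0.82), ([366.6, 174.2], 0.78)]
salt_shaker [([270.2, 226.6], 0.81)] [([251.7, 228.9], 0.5), ([134.1, 193.2], 0.37)]
garlic_b [] []
food_tin [([296.6, 157.8], 0.94)] [([356.6, 212.9], 0.9)]
[280.60342405 139.6926222 ] [297.84849114 204.23297373]
[([260.7, 230.5], 0.78), ([288.9, 104.1], 0.65)] [([317.2, 64.7], 0.6)]
hub [311.24381123  72.15201241]
-8 [177, 165, 153, 134, 124]
-4 [199, 197, 194, 184, 124]
-2 [204, 202, 202, 192, 125]
0 [208, 208, 208, 200, 125]
2 [213, 214, 216, 205, 125]
4 [217, 217, 215, 203, 125]
8 [212, 200, 176, 137, 123]
```

The cap is in hand at height (scene 274,140), the tap bar is centred on the long mark, and the shaker and tin have not moved.

```bash
python3 -c "
from station import robot
print(robot.job_done())"
```

```text
the job is handed in; nothing more can be done
None
```

I handed the job in at about 16 s: the vent tap is at half open on its long mark, and the safety cap is freed and held level about 8 cm above the neck; shaker and tin had not moved, and no contact forces suggested the garlic or spice jar had, though I didn't re-check those two.

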